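# Take a picture through the microscope

### The job

Take a picture of the specimen with the switch boxes beside the microscope, pressing with the closed fingertips: rock the black lamp switch over so that its green-marked half is fully down, then push the white stage-light key fully down so that it stays in, and then press the blue shutter button all the way down and let it come up again. Never press the red delete button, do not push a control before its turn, and do not lift or shove the boxes or disturb the bottle, vial, jar and slide box around them.

Things in the scene. Friction and masses are not known exactly. Their poses are not given: they have to be found in the camera images.
- lamp_box: Loose weighted grey box with a white top plate and the black lamp rocker on it: 92 (its x) x 64 (its y) mm, 34 mm tall, 0.6 to 1.1 kg; origin at the centre of its underside, z up; its +x points to the rocker's green-marked end. It must stay where it stands. (A fixed microscope, 430 mm tall, stands well to the left, at y over 0.42 m.)
- lamp_rocker (a joint): Black lamp rocker, rad: 0 = off (green-marked half up), 0.4 = on (green-marked half down and level); over 0.35 counts as on; starts at 0 to 0.04. A shallow V, 30 mm wide, of two flat halves each 30 mm long, pivoted along the box's y above the box's centre, bottom of the V 45 mm above the table. Only friction resists (about 3 N at 20 mm from the pivot); it stays where it is left.
- lamp_green_end (a point): The place to push the rocker: on the upper face of its green-marked (box +x) half, 20 mm from the pivot; moves with it. Off, that half slopes up at 0.4 rad to its end, 57 mm above the table, this point at 53 mm, and the other half is level. On, that half is level, 45 mm above the table. The green patch lies 13 to 28 mm from the pivot.
- stage_box: Loose weighted grey box, 64 x 64 mm, 34 mm tall, black top plate and rubber foot, 0.4 to 0.8 kg; origin at the centre of its underside, z up. It must stay where it stands. It carries the white stage-light key.
- stage_key (a joint): White stage-light key, m: 0 = up (out), 0.008 = fully down; over 0.006 counts as in. Square, 32 x 32 mm, slides straight down at the centre of its box against friction only (about 4 N, no spring) and stays where it is left.
- stage_key_top (a point): Centre of the white key's top face; 48 mm above the table when up, 40 mm when fully down; moves with the key.
- shutter_box: Loose weighted grey box, 64 x 64 mm, 34 mm tall, black top plate and rubber foot, 0.4 to 0.8 kg; origin at the centre of its underside, z up. It must stay where it stands. It carries the blue shutter button.
- shutter_button (a joint): Blue shutter button, m: 0 = up, 0.006 = fully down; over 0.0045 counts as pressed. Round, 32 mm across, at the centre of its box, sprung: 1.5 N starts it, 5 N holds it fully down, and it comes back up when let go.
- shutter_button_top (a point): Centre of the blue button's top face; 46 mm above the table when up; moves with the button.
- delete_box: Loose weighted grey box, 64 x 64 mm, 34 mm tall, black top plate and rubber foot, 0.4 to 0.8 kg; origin at the centre of its underside, z up. It must stay where it stands. It carries the red delete button.
- delete_button (a joint): Red delete button, m: 0 = up, 0.006 = down; same make as the blue one. It must not be pressed.
- delete_button_top (a point): Centre of the red button's top face, 46 mm above the table.
- amber_bottle: Loose amber glass bottle with black cap and paper label, 46 mm across, 88 mm tall; origin at the centre of its underside. To be left alone.
- vial: Loose small green glass vial with black cap, 28 mm across, 52 mm tall; origin at the centre of its underside. To be left alone.
- specimen_jar: Loose clear jar with white lid, 52 mm across, 58 mm tall; origin at the centre of its underside. To be left alone.
- slide_box: Loose yellow plastic slide box, 50 (x) x 85 (y) mm, 32 mm tall; origin at the centre of its underside. To be left alone.

How it is judged:
By the outcome, as a careful person would: the job done as asked, in the order asked, and still so for the second after the job is handed in, with the robot touching nothing.
It also fails if it takes over 51 s, if anything falls off the work surface, if the arm or the gripper's body presses on something with over 40 N, if the wrist force passes 120 N, or if a joint passes its speed limit or range.

### The arm

A 6-joint arm with a two-finger parallel gripper is mounted at the origin on the work surface. World frame = base frame: x ahead of the robot, y to its left, z up, the work surface at z = 0. Lengths are in m, angles in rad, forces in N, time in s.
With the tool pointing down it reaches from about 0.375 to 0.975 m from the base axis. Payload 3.8 kg.
Tool frame: the origin (TCP) lies on the centre line of the jaws, within the pads' length; the fingertips stand 25 mm ahead of it and the grasp point (between the pads) lies 6 mm ahead of it; z points along the fingers, y is the direction in which the jaws open and shut (so a half turn about z gives the same grasp; the last joint's range is limited). The gripper opens to 85 mm and grips with 20 to 120 N. Pads are 22 mm wide; open, the fingers measure 114 mm over their backs; the gripper's body (76 mm by 85 mm) begins 54 mm behind the grasp point. The pads swing forward as they close: fully open they stand 13 mm farther back than shut.
Start: joints at [-1.285, 0.264, 1.604, -0, 1.274, -0.037], TCP at [0.214, -0.64, 0.256] pointing down, gripper open.
Joint ranges: [-2.63, 2.63], [-0.94, 2.18], [0.31, 2.57], [-1.31, 4.45], [0, 2.66], [-2.55, 2.55]. Speed limits (rad/s): [2.57, 2.57, 3.14, 3.14, 3.14, 3.14].

### API

Orientations are given as a rotation vector (axis times angle).
In Python, from workcell import bot gives the robot as it stands.
- The arm moves only by the tool servo_tool, never from a script. Its argument "moves" is a list of rows, each a list of 3 entries, a list of its own where there are three numbers: the closure in counts, from 0 (fully open) to 255 (shut), then the shift along the tool's x, y, z in m, then the turn about the tool's z in rad. A call has exactly 8 rows; each row shifts and turns the pose as measured when the row begins, along the tool's axes as they then stand; what a row does not reach is not made up. A row lasts 1/12 s, in which the tool goes at most 41.7 mm and 7.16 degrees, less where a joint would pass 70% of its speed; a pose out of reach is approached as far as the arm can. A call is refused whole if a number of a shift passes 0.0417 or a number of a turn 0.125, either way. A call with a gripper value outside its range is refused whole. The fingers move at their own pace and stop on an object; "newtons" is the grip in N (left out, the last holds). Time passes only in rows, so rows that do not move let the fingers close, or fill a call up. It gives the time, the measured TCP pose, the force and the opening at its end, in the units of the state.
- bot.read_state(): the state, without advancing time (a new reading comes with each control period).
- bot.read_camera(name): name is "side" or "top"; returns a dict with "pixels" (400x640x3 uint8, red, green, blue), "depth" (400x640 float32, m along the optical axis (not along the pixel's ray), 0 where there is no reading), "intrinsics" (3x3 intrinsics, pixels), "R" (3x3) and "t" (3): a world point X has camera coordinates R X + t. Camera axes: x right, y down, z forward; pixel columns grow to the right and rows downward; lengths in m; the calibration is good to about 2 mm. A picture is of the moment at which its call begins.
- bot.finish_job(): hands the job in, once; it reports no verdict.
The state is a dict: "time": time; "q": joint angles; "joint_vel": joint speeds; "joint_torque": joint torques, N m; "tool_pos": TCP position; "tcp_rot": TCP orientation; "wrist_force": force on the tool from outside, world axes, zero at the start; "torque": the same for the moment, N m; "width": opening from 0.0 (shut) to 1.0 (fully open).
Only numpy, scipy, OpenCV 4.12 (cv2) and the standard library are available. Lean on these libraries where they do the work, as an engineer would, in place of code of your own. Each camera call takes 0.05 s, during which the arm holds its last target.

## Working session

There is one attempt and no reset: what is moved stays moved. The work goes in short steps, Python scripts to look and compute and a tool call to move; the robot and the scene stay as the last step left them, time stands still between calls to the robot, and variables do not carry over. Pictures are saved under pics/ and viewed, and the job is handed in when it is done.

Besides the shell and the picture viewer there is one more tool, called after "Emit:" as a command line: name --argument value ..., lists and objects as JSON in quotes. servo_tool: Moves the arm, as the interface text tells. Its arguments: {"type":"object","properties":{"moves":{"type":"array","items":{"type":"array"}},"newtons":{"type":"number"}},"required":["moves"]}

```bash
mkdir -p pics; ls; python3 - <<'E'
from workcell import bot
import cv2,numpy as np
s=bot.read_state()
for k,v in s.items(): print(k,np.round(v,4))
for n in("top","side"):
    c=bot.read_camera(n); cv2.imwrite(f"pics/{n}0.png",c["pixels"][:,:,::-1])
    np.savez(f"{n}0.npz",**{k:c[k] for k in c})
    print(n,c["intrinsics"].round(1).tolist(),c["R"].round(3).tolist(),c["t"].round(3), -c["R"].T@c["t"])
E
```

```text
pics
time 0.0
q [-1.2849  0.2648  1.6054 -0.      1.2737 -0.0369]
joint_vel [ 0.0003 -0.0027 -0.0003  0.0016  0.0003  0.0005]
joint_torque [ 1.60000e-03 -5.15111e+01 -3.67316e+01 -1.00000e-04  1.31000e-02
  0.00000e+00]
tool_pos [ 0.2139 -0.6395  0.2549]
tcp_rot [-3.0985e+00 -5.0460e-01  5.0000e-04]
wrist_force [-0.0733  0.9621 -0.7415]
torque [-0.0019 -0.0237 -0.0106]
width 0.9997
top [[419.9, 0.0, 315.9], [0.0, 419.9, 202.2], [0.0, 0.0, 1.0]] [[-0.009, -1.0, -0.016], [-0.989, 0.012, -0.145], [0.145, 0.015, -0.989]] [0.018 0.568 0.781] [ 4.48685202e-01 -6.16334054e-04  8.55366884e-01]
side [[367.0, 0.0, 315.4], [0.0, 367.0, 194.8], [0.0, 0.0, 1.0]] [[0.898, -0.441, 0.006], [-0.236, -0.493, -0.837], [0.372, 0.75, -0.547]] [-0.504  0.196  0.466] [ 0.32521662 -0.47557929  0.42162748]
```

View pics/top0.png

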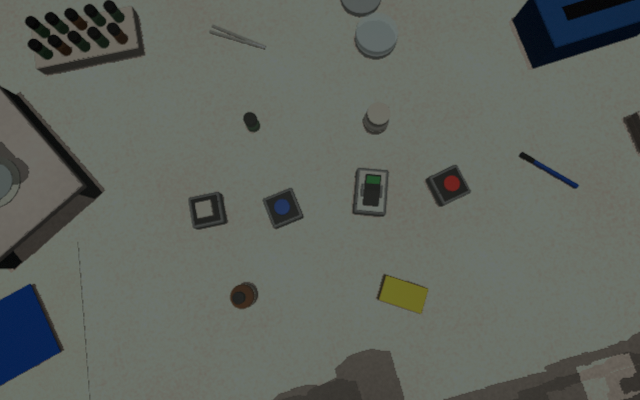

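View pics/side0.png

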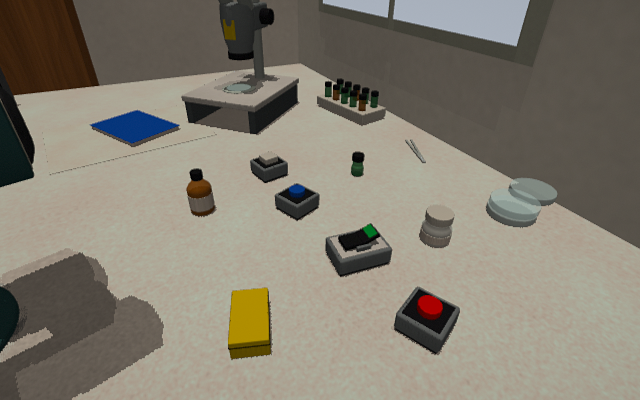

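The top view shows the white key near (205,210), the blue button (282,207), the lamp rocker (372,190) with its green patch (373,179), and the red button (452,184). The bottle is at (243,295), the vial (251,121), the jar (376,118) and the slide box (403,293). The side view agrees. Next I measure positions.

```bash
cat > h.py <<'E'
import numpy as np,cv2
def load(n): return dict(np.load(n))
def ray(c,u,v,z):
    K,R,t=c["intrinsics"],c["R"],c["t"]
    d=R.T@np.linalg.inv(K)@np.array([u,v,1.]); o=-R.T@t
    return o+d*(z-o[2])/d[2]
def cents(c,f,amin=15,roi=None):
    hsv=cv2.cvtColor(c["pixels"],cv2.COLOR_RGB2HSV).astype(int)
    m=f(hsv[...,0],hsv[...,1],hsv[...,2]).astype(np.uint8)
    if roi:
        x0,y0,x1,y1=roi; k=np.zeros_like(m);k[y0:y1,x0:x1]=1;m*=k
    n,l,s,ce=cv2.connectedComponentsWithStats(m)
    return [(ce[i],s[i],(l==i)) for i in range(1,n) if s[i][4]>=amin]
E
python3 - <<'E'
from h import *
T=load("top0.npz");S=load("side0.npz")
hsv=lambda c,u,v:cv2.cvtColor(c["pixels"],cv2.COLOR_RGB2HSV)[v,u]
for n,u,v in(("key",205,210),("blue",282,207),("green",373,179),("red",452,184),("plate",360,205),("rock",372,198),("blk",273,200)): print(n,hsv(T,u,v))
for n,u,v in(("key",268,158),("blue",297,190),("green",370,231),("red",430,307)): print(n,hsv(S,u,v))
fs={"blue":(lambda h,s,v:(abs(h-115)<12)&(s>110),.046,(260,190,310,225),(280,180,320,200)),
"red":(lambda h,s,v:((h<8)|(h>172))&(s>150),.046,(420,160,480,210),(400,280,460,330)),
"green":(lambda h,s,v:(abs(h-65)<15)&(s>120),.053,(350,165,395,215),(340,215,390,260)),
"white":(lambda h,s,v:(s<60)&(v>120),.048,(194,198,216,220),(250,145,285,170))}
for k,(f,z,r1,r2) in fs.items():
    for nm,c,r in(("top",T,r1),("side",S,r2)):
        for ce,st,_ in cents(c,f,15,r): print(k,nm,ce.round(1),st,ray(c,*ce,z).round(4))
im=T["pixels"][150:240,180:480,::-1]
cv2.imwrite("pics/topz.png",cv2.resize(im,None,fx=2.66,fy=2.66,interpolation=cv2.INTER_CUBIC)*1)
im=S["pixels"][130:360,230:480,::-1]
cv2.imwrite("pics/sidez.png",cv2.resize(im,None,fx=2.6,fy=2.6,interpolation=cv2.INTER_CUBIC))
E
```

```text
key [ 33  21 107]
blue [110 154  88]
green [ 65 139  77]
red [  2 185 105]
plate [ 56  16 112]
rock [50 20 38]
blk [75 14 36]
key [ 19  41 167]
blue [108 241 126]
green [ 70 255 113]
red [  0 255 171]
blue top [281.6 206.5] [274 199  16  16 203] [0.56   0.0786 0.046 ]
blue side [296.4 191. ] [288 184  17  15 185] [0.5544 0.0673 0.046 ]
red top [451.4 182.9] [444 176  16  15 197] [ 0.6025 -0.2533  0.046 ]
red side [429.2 307.1] [416 295  27  25 529] [ 0.5966 -0.2586  0.046 ]
green top [372.8 179.4] [366 176  14   8  90] [ 0.6101 -0.0995  0.053 ]
green side [369.6 230.8] [362 224  16  14 126] [ 0.6081 -0.1017  0.053 ]
white side [266.9 151.3] [250 145  35  16 469] [0.5601 0.2472 0.048 ]
```

View pics/topz.png

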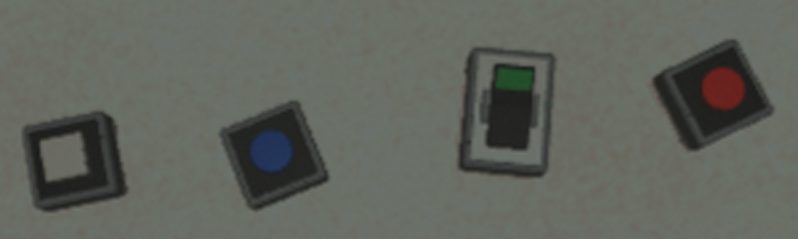

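View pics/sidez.png

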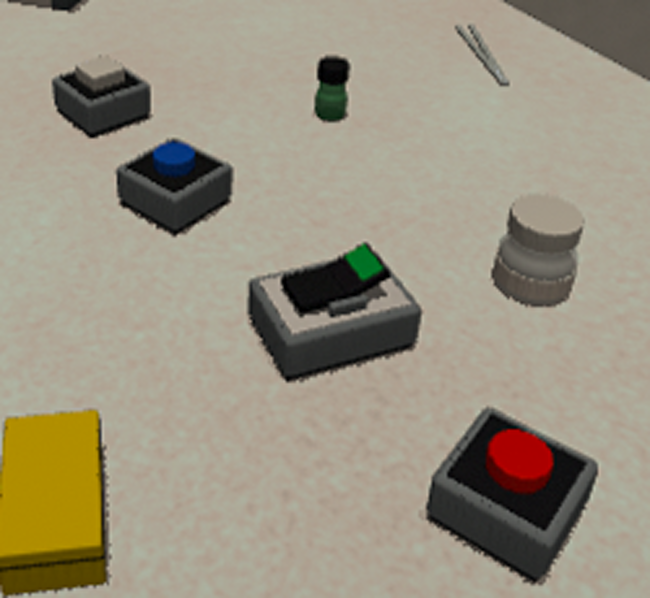

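```bash
python3 - <<'E'
from h import *
T=load("top0.npz");S=load("side0.npz")
for ce,st,_ in cents(T,lambda h,s,v:(v>75)&(s<60),15,(196,199,214,221)): print("white",ce,st,ray(T,*ce,.048).round(4))
# box contours in top: brighter/darker than table
for nm,c,r,z in(("lamp plate",T,(352,166,392,216),.034),("lamp rocker",T,(362,172,385,210),.048)):
    f=(lambda h,s,v:(v>80)&(s<60)) if "plate" in nm else (lambda h,s,v:(v<55)|((abs(h-65)<15)&(s>120)))
    for ce,st,m in cents(c,f,60,r):
        R=cv2.minAreaRect(np.argwhere(m)[:,::-1].astype(np.float32)); b=cv2.boxPoints(R)
        print(nm,ce.round(1),st,R,[ray(c,*p,z)[:2].round(4).tolist() for p in b])
# depth checks
for n,u,v in(("key",204,209),("blue",282,207),("red",452,183),("jar",377,112),("bottle",241,297),("slide",403,293),("vial",249,117)):
    K,R,t=T["intrinsics"],T["R"],T["t"]; d=T["depth"][v,u]
    print(n,(R.T@(np.linalg.inv(K)@[u,v,1]*d-t)).round(4))
# side: top faces by depth/height: blue, white
K,R,t=S["intrinsics"],S["R"],S["t"]
vv,uu=np.mgrid[:400,:640]
P=(np.linalg.inv(K)@np.stack([uu.ravel(),vv.ravel(),np.ones(uu.size)]))*S["depth"].ravel()
W=(R.T@(P-t[:,None])).T.reshape(400,640,3)
for n,(x0,y0,x1,y1),z in(("white",(240,140,290,180),.048),("blue",(275,175,320,200),.046),("red",(400,280,470,330),.046)):
    w=W[y0:y1,x0:x1].reshape(-1,3); w=w[(w[:,2]>z-.003)&(w[:,2]<z+.004)]
    print(n,len(w),w.mean(0).round(4),(w.max(0)+w.min(0))/2,np.ptp(w,axis=0))
K,R,t=T["intrinsics"],T["R"],T["t"]
P=(np.linalg.inv(K)@np.stack([uu.ravel(),vv.ravel(),np.ones(uu.size)]))*T["depth"].ravel()
W=(R.T@(P-t[:,None])).T.reshape(400,640,3)
for n,(x0,y0,x1,y1),z in(("white",(180,190,230,230),.048),("blue",(260,190,305,230),.046),("red",(425,160,475,210),.046)):
    w=W[y0:y1,x0:x1].reshape(-1,3); w=w[(w[:,2]>z-.004)&(w[:,2]<z+.004)]
    print("T",n,len(w),w.mean(0).round(4),np.ptp(w,axis=0))
w=W[160:220,350:395].reshape(-1,3); 
w=w[w[:,2]>.04]; print("rocker",len(w),w.mean(0),w.min(0),w.max(0))
E
```

```text
white [203.5661157  208.80165289] [196 200  17  18 242] [0.5569 0.2305 0.048 ]
lamp plate [377.7 184.6] [352 166  40  50 422] ((371.5, 190.5), (49.0, 39.0), 90.0) [[0.6417, -0.0611], [0.6407, -0.1389], [0.5423, -0.1354], [0.5431, -0.059]]
lamp plate [370.7 191.6] [356 170  30  42 507] ((371.0699768066406, 190.6256103515625), (27.272869110107422, 40.31121063232422), 4.573921203613281) [[0.5537, -0.0668], [0.6345, -0.0751], [0.6294, -0.1291], [0.5488, -0.1201]]
lamp rocker [371.4 190. ] [363 174  18  32 460] ((371.55487060546875, 189.50608825683594), (16.233436584472656, 30.699966430664062), 6.34019136428833) [[0.563, -0.0774], [0.6234, -0.0856], [0.6194, -0.117], [0.5592, -0.1085]]
key [0.5566 0.2298 0.0474]
blue [0.5589 0.0776 0.0468]
red [ 0.6023 -0.2543  0.0462]
jar [ 0.7449 -0.1112  0.0575]
bottle [0.3913 0.1468 0.0887]
slide [ 0.3921 -0.1531  0.0331]
vial [0.7388 0.1428 0.0567]
white 105 [0.5552 0.2273 0.0477] [0.55555674 0.22895188 0.04748986] [0.03454633 0.03559918 0.00493111]
blue 124 [0.5584 0.0758 0.0457] [0.55879208 0.07762481 0.04521036] [0.03028464 0.02960362 0.00440254]
red 386 [ 0.6005 -0.2553  0.0453] [ 0.60110054 -0.25462577  0.04522948] [0.03123864 0.03031325 0.00432897]
T white 270 [0.5567 0.2311 0.0479] [0.03538764 0.0360677  0.0073231 ]
T blue 204 [0.5595 0.0789 0.0461] [0.02967319 0.02976699 0.00755207]
T red 210 [ 0.6016 -0.2518  0.0461] [0.03026501 0.03123511 0.00737217]
rocker 555 [ 0.58890506 -0.09555591  0.05779877] [ 0.4486852  -0.11874079  0.04024473] [ 6.21435947e-01 -6.16334054e-04  8.55366884e-01]
```

Emit:
servo_tool --moves '[[255,[0,0,0],0.107],[255,[0,0,0],0.107],[255,[0,0,0],0.107],[255,[0,0,0],0.107],[255,[0.017,-0.029,0],0],[255,[0.017,-0.029,0],0],[255,[0.017,-0.029,0],0],[255,[0.017,-0.029,0],0]]' --newtons 40

```text
time: 0.77
tool_pos: [0.2926, -0.5325, 0.2484]
tcp_rot: [-3.126, 0.215, 0.01]
wrist_force: [1.0, 0.3, -0.0]
width: 0.003
```

```bash
cat > st.py <<'E'
import sys,numpy as np
from workcell import bot
from scipy.spatial.transform import Rotation as Ro
G={"lamp":(.611,-.0997),"key":(.5565,.230),"blue":(.5595,.0785)}
s=bot.read_state(); R=Ro.from_rotvec(s["tcp_rot"]).as_matrix(); p=np.array(s["tool_pos"])
print("t",round(s["time"],2),"p",p.round(4),"yaw",np.arctan2(R[1,0],R[0,0]).round(4),"tilt",R[:2,2].round(4),"tip z",(p+R[:,2]*.025)[2].round(4),"F",np.round(s["wrist_force"],2),"w",round(s["width"],3))
for k,g in G.items():
    if len(sys.argv)<2 or k in sys.argv[1:]: print(k,"shift tool",(R.T@(np.array([*g,p[2]])-p)).round(4))
E
python3 st.py lamp
```

```text
t 0.77 p [ 0.2926 -0.5325  0.2484] yaw -0.1371 tilt [-0.0057  0.009 ] tip z 0.2234 F [ 0.95  0.32 -0.02] w 0.003
lamp shift tool [ 0.2563 -0.4722  0.0021]
```

Emit:
servo_tool --moves '[[255,[0.018,-0.033,0],0],[255,[0.018,-0.033,0],0],[255,[0.018,-0.033,0],0],[255,[0.018,-0.033,0],0],[255,[0.018,-0.033,0],0],[255,[0.018,-0.033,0],0],[255,[0.018,-0.033,0],0],[255,[0.018,-0.033,0],0]]'

```text
time: 1.43
tool_pos: [0.4752, -0.2773, 0.2454]
tcp_rot: [-3.121, 0.222, 0.017]
wrist_force: [1.0, 0.1, -1.0]
width: 0.0
```

```bash
python3 st.py lamp
```

```text
t 1.43 p [ 0.4752 -0.2773  0.2454] yaw -0.1417 tilt [-0.0099  0.0138] tip z 0.2204 F [ 1.02  0.05 -1.03] w 0.0
lamp shift tool [ 0.1094 -0.195   0.0011]
```

Emit:
servo_tool --moves '[[255,[0.018,-0.033,0],0],[255,[0.018,-0.033,0],0],[255,[0.018,-0.033,0],0],[255,[0.018,-0.033,0],0],[255,[0.014,-0.025,0],0],[255,[0.01,-0.015,0],0],[255,[0.005,-0.008,0],0],[255,[0,0,0],-0.03]]'

```text
time: 2.1
tool_pos: [0.6065, -0.0953, 0.2425]
tcp_rot: [-3.121, 0.161, 0.023]
wrist_force: [0.6, -0.5, -0.8]
width: -0.002
```

```bash
python3 st.py lamp
```

```text
t 2.1 p [ 0.6065 -0.0953  0.2425] yaw -0.1028 tilt [-0.0141  0.0176] tip z 0.2175 F [ 0.64 -0.46 -0.82] w -0.002
lamp shift tool [ 0.005   0.0039 -0.0001]
```

Emit:
servo_tool --moves '[[255,[0.005,0.004,0.02],0],[255,[0,0,0.03],0],[255,[0,0,0.03],0],[255,[0,0,0.03],0],[255,[0,0,0.02],0],[255,[0,0,0.01],0],[255,[0,0,0],0],[255,[0,0,0],0]]'

```text
time: 2.77
tool_pos: [0.6087, -0.0998, 0.0975]
tcp_rot: [-3.123, 0.158, 0.023]
wrist_force: [-0.4, 0.5, -0.5]
width: 0.003
```

```bash
python3 st.py lamp; python3 - <<'E'
from workcell import bot
import cv2
for n in("top","side"):
    c=bot.read_camera(n); im=c["pixels"][...,::-1]
    im=im[110:270,280:460] if n=="top" else im[130:330,250:480]
    cv2.imwrite(f"pics/{n}1.png",cv2.resize(im,None,fx=3,fy=3))
E
```

```text
t 2.77 p [ 0.6087 -0.0998  0.0975] yaw -0.1009 tilt [-0.0143  0.0153] tip z 0.0725 F [-0.35  0.55 -0.47] w 0.003
lamp shift tool [ 0.0023 -0.0004 -0.    ]
```

View pics/side1.png

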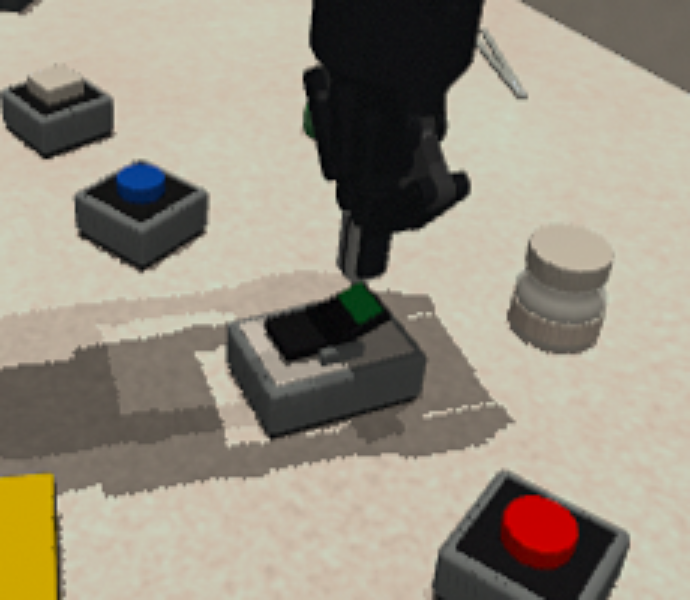

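The closed tips hang directly over the green patch (side crop, tips at (365,275), patch at (360,300)). The boxes have not moved. Next I press down.

Emit:
servo_tool --moves '[[255,[0.003,0,0.004],0],[255,[0,0,0.005],0],[255,[0,0,0.005],0],[255,[0,0,0.004],0],[255,[0,0,0.004],0],[255,[0,0,0.003],0],[255,[0,0,0.003],0],[255,[0,0,0.002],0]]'

```text
time: 3.53
tool_pos: [0.6202, -0.1015, 0.0753]
tcp_rot: [-3.126, 0.158, -0.008]
wrist_force: [0.4, -0.2, 2.4]
width: -0.004
```

```bash
python3 st.py lamp
```

```text
t 3.53 p [ 0.6202 -0.1015  0.0753] yaw -0.101 tilt [0.0055 0.0112] tip z 0.0504 F [ 0.37 -0.24  2.4 ] w -0.004
lamp shift tool [-0.0093 -0.0008 -0.    ]
```

The tip drifted about 9 mm in +x while descending. I'll lift a little, re-centre it and look at how it got there.

Emit:
servo_tool --moves '[[255,[0,0,-0.01],0],[255,[-0.01,0,0],0],[255,[0,0,0],0],[255,[0,0,0],0],[255,[0,0,0],0],[255,[0,0,0],0],[255,[0,0,0],0],[255,[0,0,0],0]]'

```text
time: 4.2
tool_pos: [0.6067, -0.0999, 0.0847]
tcp_rot: [-3.125, 0.158, -0.001]
wrist_force: [-0.3, 0.7, 0.4]
width: -0.002
```

```bash
python3 st.py lamp; python3 - <<'E'
from workcell import bot
import cv2
for n in("top","side"):
    c=bot.read_camera(n); im=c["pixels"][...,::-1]
    im=im[110:270,280:460] if n=="top" else im[130:330,250:480]
    cv2.imwrite(f"pics/{n}2.png",cv2.resize(im,None,fx=3,fy=3))
E
```

```text
t 4.2 p [ 0.6067 -0.0999  0.0847] yaw -0.1008 tilt [0.0011 0.0121] tip z 0.0597 F [-0.27  0.72  0.39] w -0.002
lamp shift tool [ 0.0042 -0.0007  0.    ]
```

View pics/side2.png

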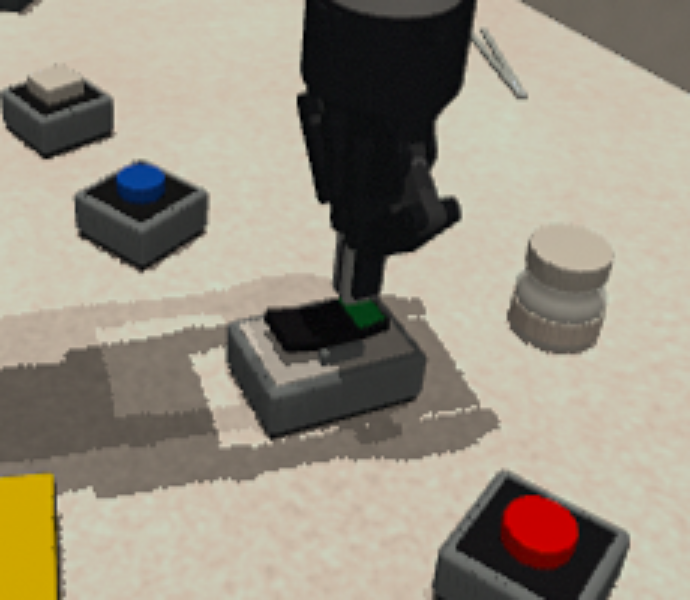

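The rocker is now about half over and the box has not moved. I'm continuing with larger, fewer steps.

Emit:
servo_tool --moves '[[255,[0.002,0,0.008],0],[255,[0,0,0.007],0],[255,[0,0,0.005],0],[255,[0,0,0],0],[255,[0,0,0],0],[255,[0,0,0],0],[255,[0,0,0],0],[255,[0,0,0],0]]'

```text
time: 4.97
tool_pos: [0.6122, -0.1006, 0.07]
tcp_rot: [-3.126, 0.157, -0.007]
wrist_force: [-1.0, -0.0, 5.3]
width: -0.0
```

```bash
python3 st.py lamp
```

```text
t 4.97 p [ 0.6122 -0.1006  0.07  ] yaw -0.1004 tilt [0.0048 0.0111] tip z 0.045 F [-0.99 -0.    5.33] w -0.0
lamp shift tool [-0.0013 -0.0008  0.    ]
```

Emit:
servo_tool --moves '[[255,[-0.001,0,0.003],0],[255,[0,0,0.003],0],[255,[0,0,0.003],0],[255,[0,0,0],0],[255,[0,0,0],0],[255,[0,0,0],0],[255,[0,0,0],0],[255,[0,0,0],0]]'

```text
time: 5.63
tool_pos: [0.6122, -0.1007, 0.07]
tcp_rot: [-3.126, 0.156, -0.005]
wrist_force: [-0.6, 0.2, 8.1]
width: 0.004
```

```bash
python3 st.py lamp
```

```text
t 5.63 p [ 0.6122 -0.1007  0.07  ] yaw -0.1 tilt [0.0037 0.0112] tip z 0.045 F [-0.62  0.19  8.09] w 0.004
lamp shift tool [-0.0013 -0.0008  0.    ]
```

The tip stopped at 45.0 mm while force rose to 8 N, so the rocker is at its end stop. I'll lift straight up and check.

Emit:
servo_tool --moves '[[255,[0,0,-0.02],0],[255,[0,0,-0.035],0],[255,[0,0,-0.035],0],[255,[0,0,-0.035],0],[255,[0,-0.025,-0.02],0],[255,[0,-0.035,0],0],[255,[0,-0.035,0],0],[255,[0,-0.035,0],0]]'

```text
time: 6.3
tool_pos: [0.6221, 0.0244, 0.215]
tcp_rot: [-3.125, 0.174, 0.015]
wrist_force: [0.2, -0.2, 0.8]
width: -0.005
```

```bash
python3 st.py key; python3 - <<'E'
from workcell import bot
import cv2,numpy as np
for n in("top","side"):
    c=bot.read_camera(n); im=c["pixels"][...,::-1]; np.savez(f"{n}3.npz",**c)
    im=im[110:270,180:480] if n=="top" else im[130:330,230:480]
    cv2.imwrite(f"pics/{n}3.png",cv2.resize(im,None,fx=2.6,fy=2.6))
E
```

```text
t 6.3 p [0.6221 0.0244 0.215 ] yaw -0.111 tilt [-0.009   0.0124] tip z 0.19 F [ 0.25 -0.2   0.76] w -0.005
key shift tool [-0.088  -0.1971  0.0031]
```

View pics/side3.png

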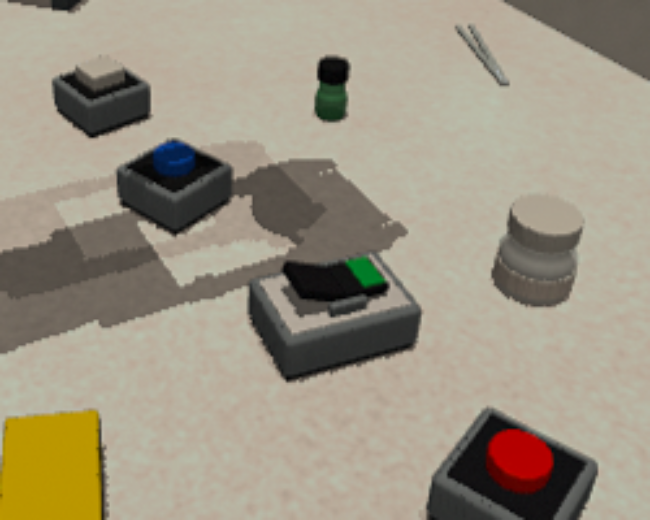

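View pics/top3.png

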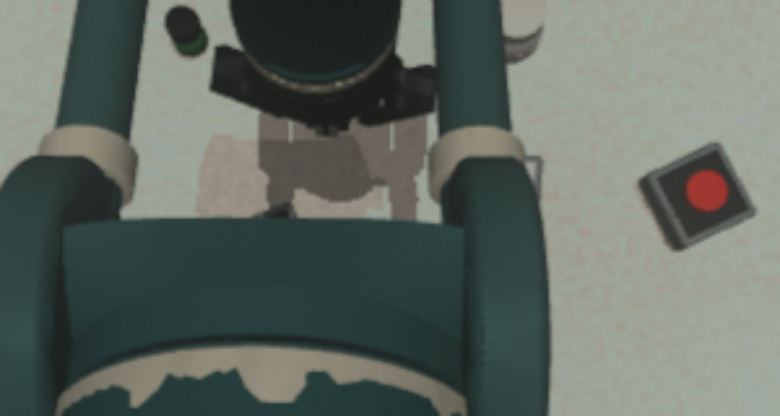

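The rocker has flipped: the green half is level in the side crop at (365,272), the other half slopes up, and the box outline is unchanged. Next is the white key.

Emit:
servo_tool --moves '[[255,[-0.014,-0.032,0],0],[255,[-0.014,-0.032,0],0],[255,[-0.014,-0.032,0],0],[255,[-0.014,-0.032,0],0],[255,[-0.014,-0.025,0],0],[255,[-0.008,-0.016,0],0],[255,[0,0,0],0],[255,[0,0,0],0]]'

```text
time: 7.07
tool_pos: [0.5573, 0.2082, 0.2086]
tcp_rot: [-3.129, 0.164, 0.033]
wrist_force: [-1.2, -0.3, -0.3]
width: 0.003
```

```bash
python3 st.py key
```

```text
t 7.07 p [0.5573 0.2082 0.2086] yaw -0.1046 tilt [-0.0206  0.0087] tip z 0.1836 F [-1.21 -0.3  -0.33] w 0.003
key shift tool [-0.0031 -0.0216  0.0002]
```

Emit:
servo_tool --moves '[[255,[0,-0.015,0.01],0],[255,[0,-0.005,0.025],0],[255,[0,0,0.03],0],[255,[0,0,0.03],0],[255,[0,0,0.02],0],[255,[0,0,0],0],[255,[0,0,0],0],[255,[0,0,0],0]]'

```text
time: 7.73
tool_pos: [0.5615, 0.2247, 0.0858]
tcp_rot: [-3.13, 0.178, 0.032]
wrist_force: [-1.2, -0.3, 0.1]
width: 0.001
```

```bash
python3 st.py key; python3 - <<'E'
from workcell import bot
import cv2
c=bot.read_camera("side"); im=c["pixels"][...,::-1][70:220,200:400]
cv2.imwrite("pics/side4.png",cv2.resize(im,None,fx=3,fy=3))
E
```

```text
t 7.73 p [0.5615 0.2247 0.0858] yaw -0.1133 tilt [-0.0198  0.0072] tip z 0.0608 F [-1.23 -0.29  0.1 ] w 0.001
key shift tool [-0.0055 -0.0047  0.0001]
```

View pics/side4.png

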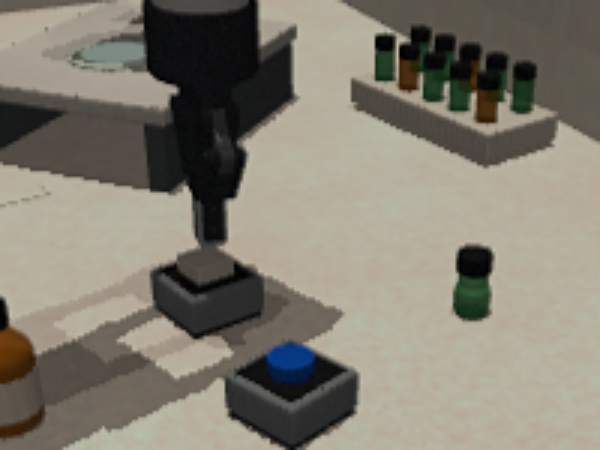

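The tips (210,240) hang over the white key (205,262), slightly off. I'll re-centre and descend to contact.

Emit:
servo_tool --moves '[[255,[-0.005,-0.005,0],0],[255,[0,0,0],0],[255,[0,0,0.008],0],[255,[0,0,0],0],[255,[0,0,0],0],[255,[0,0,0],0],[255,[0,0,0],0],[255,[0,0,0],0]]'

```text
time: 8.45
tool_pos: [0.5622, 0.2327, 0.0854]
tcp_rot: [-3.125, 0.178, 0.01]
wrist_force: [-0.2, 0.1, -0.0]
width: -0.001
```

```bash
python3 st.py key
```

```text
t 8.45 p [0.5622 0.2327 0.0854] yaw -0.1136 tilt [-0.0059  0.0121] tip z 0.0604 F [-0.24  0.06 -0.01] w -0.001
key shift tool [-0.0054  0.0033  0.    ]
```

Emit:
servo_tool --moves '[[255,[-0.006,0.003,0],0],[255,[-0.004,0.002,0],0],[255,[0,0,0],0],[255,[0,0,0],0],[255,[0,0,0.006],0],[255,[0,0,0.006],0],[255,[0,0,0],0],[255,[0,0,0],0]]'

```text
time: 9.12
tool_pos: [0.5508, 0.2286, 0.0728]
tcp_rot: [-3.124, 0.178, 0.008]
wrist_force: [-0.7, 0.5, 3.4]
width: -0.005
```

```bash
python3 st.py key
```

```text
t 9.12 p [0.5508 0.2286 0.0728] yaw -0.1138 tilt [-0.0045  0.0126] tip z 0.0478 F [-0.73  0.53  3.41] w -0.005
key shift tool [ 0.0055 -0.002  -0.    ]
```

Contact is at 47.8 mm, near the key's centre (5 mm off in x, within the 32 mm key). I'm pressing straight down.

Emit:
servo_tool --moves '[[255,[0,0,0.006],0],[255,[0,0,0.006],0],[255,[0,0,0.005],0],[255,[0,0,0.004],0],[255,[0,0,0],0],[255,[0,0,0],0],[255,[0,0,0],0],[255,[0,0,0],0]]'

```text
time: 9.78
tool_pos: [0.5526, 0.2293, 0.0662]
tcp_rot: [-3.125, 0.177, 0.01]
wrist_force: [1.1, 0.4, -0.2]
width: -0.001
```

```bash
python3 st.py key
```

```text
t 9.78 p [0.5526 0.2293 0.0662] yaw -0.1129 tilt [-0.0055  0.0117] tip z 0.0412 F [ 1.15  0.44 -0.16] w -0.001
key shift tool [ 0.0038 -0.0012 -0.    ]
```

Emit:
servo_tool --moves '[[255,[0,0,0.004],0],[255,[0,0,0.004],0],[255,[0,0,0.004],0],[255,[0,0,0.004],0],[255,[0,0,0.004],0],[255,[0,0,0.004],0],[255,[0,0,0.004],0],[255,[0,0,0.004],0]]'

```text
time: 10.45
tool_pos: [0.5533, 0.2296, 0.0648]
tcp_rot: [-3.13, 0.174, 0.023]
wrist_force: [-12.9, -5.3, 30.2]
width: -0.002
```

```bash
python3 st.py key
```

```text
t 10.45 p [0.5533 0.2296 0.0648] yaw -0.1109 tilt [-0.0141  0.0075] tip z 0.0398 F [-12.87  -5.29  30.23] w -0.002
key shift tool [ 0.0031 -0.0007 -0.    ]
```

The tip stopped at 39.8 mm with 30 N, so the key is fully down. I'm lifting now.

Emit:
servo_tool --moves '[[255,[0,0,-0.015],0],[255,[0,0,-0.03],0],[255,[0,0,-0.035],0],[255,[0,0,-0.03],0],[255,[0,0.03,-0.01],0],[255,[0,0.035,0],0],[255,[0,0.035,0],0],[255,[0,0.025,0],0]]'

```text
time: 11.12
tool_pos: [0.5407, 0.1054, 0.1852]
tcp_rot: [-3.132, 0.16, 0.028]
wrist_force: [-0.6, -1.0, 0.7]
width: -0.001
```

```bash
python3 st.py blue; python3 - <<'E'
from workcell import bot
import cv2,numpy as np
c=bot.read_camera("side"); np.savez("side5.npz",**c); im=c["pixels"][...,::-1][130:280,200:400]
cv2.imwrite("pics/side5.png",cv2.resize(im,None,fx=3,fy=3))
c=bot.read_camera("top"); np.savez("top5.npz",**c)
cv2.imwrite("pics/top5.png",c["pixels"][...,::-1])
E
```

```text
t 11.12 p [0.5407 0.1054 0.1852] yaw -0.102 tilt [-0.0178  0.0066] tip z 0.1602 F [-0.6  -1.    0.69] w -0.001
blue shift tool [ 0.0215  0.0249 -0.0005]
```

View pics/side5.png

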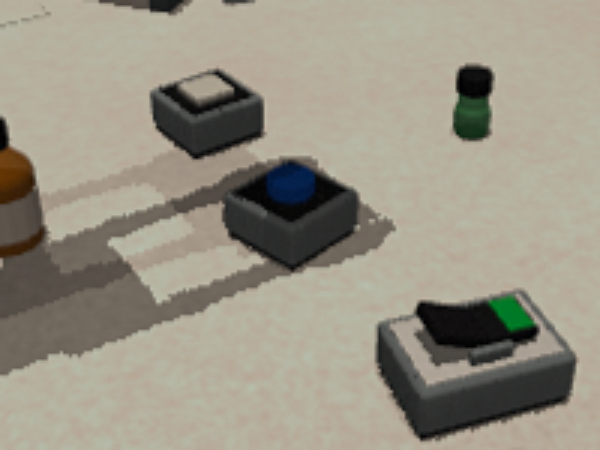

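View pics/top5.png

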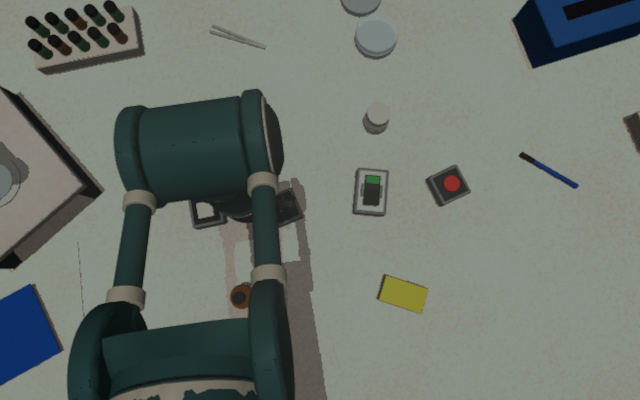

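The key stands low in its box (side crop (205,88)). I'll check its height numerically while moving over the blue button.

```bash
cat > chk.py <<'E'
import sys
from h import *
def W(S):
    K,R,t=S["intrinsics"],S["R"],S["t"]; vv,uu=np.mgrid[:400,:640]
    P=(np.linalg.inv(K)@np.stack([uu.ravel(),vv.ravel(),np.ones(uu.size)]))*S["depth"].ravel()
    return (R.T@(P-t[:,None])).T
for f in sys.argv[1:]:
    w=W(load(f)); print(f)
    for n,(x,y),r in(("key",(.5565,.23),.012),("blue",(.5595,.0785),.012),("red",(.602,-.253),.012),("green",(.611,-.0997),.006),("off end",(.5716,-.0955),.006)):
        q=w[(np.hypot(w[:,0]-x,w[:,1]-y)<r)&(w[:,2]>.02)&(w[:,2]<.08)]
        print(n,len(q),np.median(q[:,2]).round(4) if len(q) else None)
E
python3 chk.py side0.npz side5.npz
```

```text
side0.npz
key 43 0.0479
blue 60 0.0459
red 210 0.0455
green 36 0.0542
off end 31 0.0447
side5.npz
key 44 0.0398
blue 67 0.0459
red 212 0.0455
green 26 0.0455
off end 35 0.051
```

Emit:
servo_tool --moves '[[255,[0.015,0.013,0],0],[255,[0.006,0.008,0],0],[255,[0,0,0],0],[255,[0,0,0],0],[255,[0,0,0.02],0],[255,[0,0,0.02],0],[255,[0,0,0.02],0],[255,[0,0,0],0]]'

```text
time: 11.88
tool_pos: [0.557, 0.0855, 0.1191]
tcp_rot: [-3.128, 0.168, 0.037]
wrist_force: [-0.6, -0.4, -0.6]
width: -0.001
```

```bash
python3 st.py blue
```

```text
t 11.88 p [0.557  0.0855 0.1191] yaw -0.1071 tilt [-0.0228  0.01  ] tip z 0.0941 F [-0.6  -0.42 -0.57] w -0.001
blue shift tool [ 0.0032  0.0066 -0.0001]
```

```bash
python3 - <<'E'
from chk import W
from h import *
a=-.103;ex=np.array([np.cos(a),np.sin(a)]);ey=np.array([-ex[1],ex[0]]);c=np.array([.5915,-.0977])
for f in("side0.npz","side5.npz","top0.npz","top5.npz"):
    w=W(load(f)); d=w[:,:2]-c; u=d@ex; v=d@ey
    for n,lo,hi in(("green",6,26),("off",-26,-6)):
        m=(abs(v)<.009)&(u>lo/1e3)&(u<hi/1e3)&(w[:,2]>.041)&(w[:,2]<.07)
        p=np.polyfit(u[m],w[m,2],1); print(f,n,m.sum(),"slope rad",np.arctan(p[0]).round(3),"z at pivot",p[1].round(4))
E
```

```text
side0.npz green 110 slope rad 0.409 z at pivot 0.0456
side0.npz off 89 slope rad -0.021 z at pivot 0.0444
side5.npz green 90 slope rad 0.047 z at pivot 0.0445
side5.npz off 73 slope rad -0.398 z at pivot 0.0443
top0.npz green 102 slope rad 0.439 z at pivot 0.0453
top0.npz off 91 slope rad 0.016 z at pivot 0.0455
top5.npz green 94 slope rad 0.024 z at pivot 0.0454
top5.npz off 92 slope rad -0.369 z at pivot 0.0455
```

The rocker slopes changed by about 0.385 rad, so it is on, and the key is at 39.8 mm, so it is in. Next is the blue button.

Emit:
servo_tool --moves '[[255,[0.003,0.006,0.012],0],[255,[0,0,0.012],0],[255,[0,0,0.006],0],[255,[0,0,0],0],[255,[0,0,0],0],[255,[0,0,0],0],[255,[0,0,0],0],[255,[0,0,0],0]]'

```text
time: 12.55
tool_pos: [0.5598, 0.0816, 0.0883]
tcp_rot: [-3.127, 0.164, 0.034]
wrist_force: [0.6, 0.5, 0.3]
width: -0.0
```

```bash
python3 st.py blue
```

```text
t 12.55 p [0.5598 0.0816 0.0883] yaw -0.1046 tilt [-0.0213  0.011 ] tip z 0.0634 F [0.58 0.49 0.34] w -0.0
blue shift tool [ 0.      0.0031 -0.    ]
```

Centred within 3 mm, so I'm pressing in one continuous stroke.

Emit:
servo_tool --moves '[[255,[0,0.003,0.007],0],[255,[0,0,0.007],0],[255,[0,0,0.007],0],[255,[0,0,0.005],0],[255,[0,0,0.005],0],[255,[0,0,0.005],0],[255,[0,0,0.005],0],[255,[0,0,0.005],0]]'

```text
time: 13.22
tool_pos: [0.5626, 0.0789, 0.0645]
tcp_rot: [-3.127, 0.163, 0.034]
wrist_force: [-14.2, -2.0, 34.9]
width: -0.003
```

```bash
python3 st.py blue
```

```text
t 13.22 p [0.5626 0.0789 0.0645] yaw -0.1039 tilt [-0.0209  0.0108] tip z 0.0395 F [-14.23  -1.98  34.93] w -0.003
blue shift tool [-0.003   0.0007  0.0001]
```

The tip is at 39.5 mm with 35 N, so the button is fully down. I'll release it and move well clear.

Emit:
servo_tool --moves '[[255,[0,0,-0.012],0],[255,[0,0,-0.03],0],[255,[0,0,-0.035],0],[255,[0,0,-0.035],0],[255,[0,0,-0.035],0],[255,[0,0,-0.035],0],[255,[-0.02,0,-0.03],0],[255,[0,0,0],0]]'

```text
time: 13.88
tool_pos: [0.5446, 0.0782, 0.2824]
tcp_rot: [-3.129, 0.164, 0.047]
wrist_force: [0.9, 0.9, 1.3]
width: -0.0
```

```bash
python3 st.py blue; python3 - <<'E'
from workcell import bot
import cv2,numpy as np
for n in("side","top"):
    c=bot.read_camera(n); np.savez(f"{n}6.npz",**c); cv2.imwrite(f"pics/{n}6.png",c["pixels"][...,::-1])
E
python3 chk.py side6.npz
python3 - <<'E'
import cv2
a=cv2.imread("pics/side0.png");b=cv2.imread("pics/side6.png")
import numpy as np
# silhouettes shift via phase correlation per box
for n,(x0,y0,x1,y1) in dict(key=(245,145,295,185),blue=(270,178,325,222),lamp=(320,215,398,280),red=(390,282,465,355),bottle=(183,165,220,218),vial=(345,148,370,180),jar=(415,200,460,250),slide=(222,282,278,360)).items():
    g=[np.float32(cv2.Canny(i[y0:y1,x0:x1],60,150)) for i in(a,b)]
    print(n,np.round(cv2.phaseCorrelate(*g),2) if 0 else [np.round(v,2) for v in cv2.phaseCorrelate(*g)])
E
```

```text
t 13.88 p [0.5446 0.0782 0.2824] yaw -0.1044 tilt [-0.0298  0.01  ] tip z 0.2574 F [0.93 0.9  1.33] w -0.0
blue shift tool [ 0.0147 -0.0019 -0.0004]
side6.npz
key 41 0.04
blue 64 0.0456
red 213 0.0455
green 26 0.0456
off end 34 0.0509
key [array([-0.11, -0.52]), np.float64(0.72)]
blue [array([-0.34,  0.6 ]), np.float64(0.55)]
lamp [array([-0.09,  0.2 ]), np.float64(0.57)]
red [array([0.52, 0.55]), np.float64(0.97)]
bottle [array([0.07, 0.02]), np.float64(0.92)]
vial [array([0.5, 0. ]), np.float64(1.0)]
jar [array([0.54, 0.09]), np.float64(0.93)]
slide [array([ 0.01, -0.02]), np.float64(1.0)]
```

View pics/side6.png

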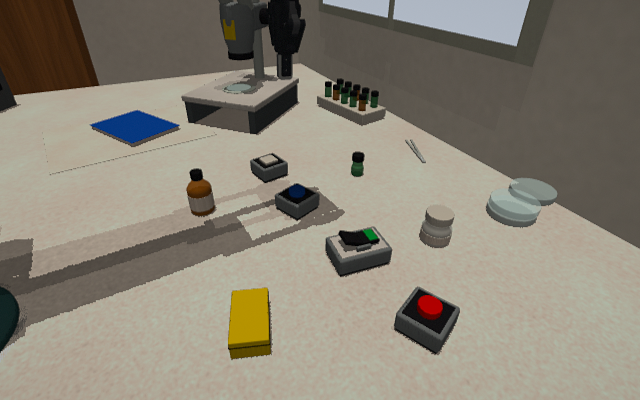

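All controls are as they should be and nothing was displaced. I'll let the arm settle and hand the job in.

Emit:
servo_tool --moves '[[255,[0,0,0],0],[255,[0,0,0],0],[255,[0,0,0],0],[255,[0,0,0],0],[255,[0,0,0],0],[255,[0,0,0],0],[255,[0,0,0],0],[255,[0,0,0],0]]'

```text
time: 14.65
tool_pos: [0.5398, 0.0771, 0.2646]
tcp_rot: [-3.132, 0.165, 0.086]
wrist_force: [0.4, -0.7, -0.4]
width: -0.002
```

```bash
python3 -c "
from workcell import bot
print(bot.read_state()['tool_pos']); print(bot.finish_job())"
```

```text
[0.53984698 0.07707431 0.26463518]
the job is handed in; nothing more can be done
None
```

I pressed the three controls in order with the closed fingertips and handed the job in at about 14.7 s; `finish_job` reported no verdict.

- **Lamp rocker:** the tip stopped at 45.0 mm with 8 N, and the green half now reads about 45.5 mm. Slope fits showed 0.36–0.42 rad of turn across the four fits, with an average near 0.385 (over 0.35 counts as on). During the first descent the tip slid about 9 mm toward the rocker's end. I lifted, re-centred it and finished the press.
- **White key:** the tip stopped at 39.8 mm with about 30 N. The camera reads its top at 40 mm, so it stayed in.
- **Blue button:** I pressed it once until the tip stood at 39.5 mm with about 35 N. It came back up to 45.6 mm.
- **Surroundings:** the red button still reads 45.5 mm. The boxes, bottle, vial, jar and slide box show shifts of at most about 0.8 pixel in the side view.

One check fell short. The rocker's raised half reads about 51 mm at a spot where 53 mm was expected. The slope fits and the contact stop both show the rocker fully over, so I take this as camera error.

The arm sank about 18 mm while holding still before hand-in, but the tips were still about 0.24 m above the table, clear of everything.

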